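Form a brass blank in the bench hydraulic press

TASK

Set the loaded die carrier flat on the press bed, die end first, and slide it between the guides fully home against the back stop. Then pump the press with at least three full strokes of its hand lever, each right down to the stop and right back up, and after that push the release plunger fully in and let it come back out. Leave the carrier home in the press and do not disturb the other things on the bench.

Things in the scene. Friction and masses are not known exactly. Their poses are not given: they have to be found in the camera images.
- press: fixed bench hydraulic press. Origin on the bench under the ram axis; x points into it (carriers enter along +x from the open side -x), y left, z up. Grey columns 50 x 40 mm at y = +-105 mm, head beam 60 mm deep, from 260 to 330 mm up; ram pad 68 mm across, underside 90 mm up. Pump reservoir box on its -y side: x -150 to 0, y -210 to -125 mm, 100 mm high.
- press_bed (a point): middle of the bed's loading edge, on its top (press frame -205, 0, 45 mm), axes as the press. The flat dark bed is 150 mm wide, its top 45 mm above the bench, x = -205 to +55 mm. Two steel guides 12 mm high are 88 mm apart from x = -80 mm to the stop, and flare to about 106 mm apart at x = -200 mm.
- press_stop (a point): point on the bed's top surface at the foot of the back stop's front face, midway between the guides (press frame 30, 0, 45 mm); axes as the press. The middle of the carrier's lower front edge belongs here. The stop is 18 mm high.
- carrier: loose die carrier, 0.35 to 0.6 kg: aluminium plate 210 (x) x 80 (y) x 10 mm, with an upright steel handle block (40 along x, 16 along y, top 60 mm above the underside, centred at x = -35 mm) and a round die under a brass blank at its front end (centre x = +72, top 26 mm up). Origin: centre of the underside; +x towards the die, z up. Balances within 40 mm of the handle.
- carrier_front (a point): middle of the carrier plate's lower front edge (carrier frame 105, 0, 0 mm)
- carrier_handle (a point): middle of the top of the carrier's handle block (carrier frame -35, 0, 60 mm); axes as the carrier
- lever (a joint): the pump's hand lever: 0 at the top, where it rises outward at 0.42 rad above level; 0.8 rad fully down at its stop, 0.38 rad below level. A spring returns it to 0; it swings in a vertical plane. Pushing at lever_grip takes about 4 N at the top and 12 N at the bottom.
- lever_grip (a point): point on the axis of the lever's black rubber sleeve (28 mm thick, from 130 to 230 mm out along the lever), 190 mm from the hinge. It moves with the lever; its own -y axis points outward along the lever.
- lever_hinge (a point): point on the lever's level hinge axis (press frame -50, -210, 140 mm), axes as the press; the hinge axis is the press x axis and the lever stretches out to the press's -y side
- release (a joint): the release plunger's depth: 0 out, 0.014 m fully in. Sprung: about 3 N to start, 8 N fully in; it comes back out by itself.
- release_top (a point): middle of the top of the release plunger's round steel head (40 mm across, 40 mm above the reservoir's top when out), on the reservoir at press frame -115, -165, 140 mm. Pushed straight down.
- cup: bystander, loose: white plastic cup, 84 mm across the rim, 95 mm tall, standing; origin at the centre of its underside
- brass_sheet: bystander, loose: flat brass sheet 100 x 70 x 6 mm, lying; origin at the centre of its underside
- bench_pin: bystander, loose: light wooden V-notched bench pin, about 155 x 75 x 18 mm, lying; origin near the centre of its underside
- hammer: bystander, loose: hammer 250 mm long, lying; origin under its middle, x along it
- bench_block: bystander, loose: steel block 90 x 90 x 25 mm; origin at the centre of its underside
- mandrel: bystander, loose: tapered steel ring mandrel standing upright, 200 mm tall, foot 48 mm across; origin at the centre of its underside
- jar: bystander, loose: glass jar 68 mm across, 90 mm tall, standing; origin at the centre of its underside

How it is judged:
By the outcome, as a careful person would: the job done as asked, in the order asked, and still so for the second after the job is handed in, with the robot touching nothing.
It also fails if it takes over 72 s, if anything falls off the work surface, if the arm or the gripper's body presses on something with over 40 N, if the wrist force passes 120 N, or if a joint passes its speed limit or range.

ROBOT

A 6-joint arm with a two-finger parallel gripper is mounted at the origin on the work surface. World frame = base frame: x ahead of the robot, y to its left, z up, the work surface at z = 0. Lengths are in mm, angles in rad, forces in N, time in s.
With the tool pointing down it reaches from about 400 to 825 mm from the base axis. Payload 7 kg.
Tool frame: the origin (TCP) lies midway between the tips of the shut fingers; the grasp point (between the pads) lies 19 mm behind it; x points along the fingers, y is the direction in which the jaws open and shut, and the axes are right-handed (so a half turn about x gives the same grasp; the last joint's range is limited). The gripper opens to 85 mm and grips with 20 to 120 N. Pads are 22 mm wide; open, the fingers measure 114 mm over their backs; the gripper's body (76 mm by 85 mm) begins 54 mm behind the grasp point. The pads swing forward as they close: fully open they stand 13 mm farther back than shut.
Start: joints at [-0.987, 0.359, 0.012, 0, -1.224, -0.288], TCP at [196.739, -645.669, 231.302] pointing down, gripper open.
Joint ranges: [-3.07, 3.07], [-1.43, 2.12], [-1.02, 1.25], [-3.03, 1.67], [-3.05, -0], [-3.03, 3.03]. Speed limits (rad/s): [2.39, 2.39, 3.01, 3.14, 3.14, 3.14].

INTERFACE

Orientations are given as a rotation vector (axis times angle).
In Python, from cell import manip, solver, snapshot, finish_job gives the robot as it stands. The module is installed in compiled form; this text tells all that it offers. Calls block until the motion is done:
- manip.goto(position, orientation): joint-space move of the TCP to a pose.
- manip.line_to(position, orientation=None, feed=150, force_limit=None): straight line of the TCP; orientation=None keeps the orientation; feed is the mean speed in mm/s. With force_limit (N) it stops when the force on the tool has changed by that much, and returns True; else False.
- manip.set_joints(angles): joint-space move.
- manip.open_jaws() and manip.grab(newtons=None): open the fingers fully, or close them until they stop; newtons is the grip in N (None keeps the last).
- manip.pause(seconds).
- solver.inverse_kinematics(position, orientation): joint angles nearest the present ones, or None.
- manip.observe(): the state.
- snapshot(name): name is "scene" or "top" or "wrist"; returns a dict with "pixels" (400x640x3 uint8, blue, green, red), "z_map" (400x640 float32, mm along the optical axis (not along the pixel's ray), 0 where there is no reading), "fx", "fy", "cx", "cy" (pixels), "k1" (the pictures are not rectified: a ray, as slopes to the right and down, at radius r is drawn at 1 + k1 r^2 times it, then the intrinsics apply), "T" (4x4, takes a point from camera to world coordinates); the wrist camera has in their place "mount" (4x4, takes a point from camera to tool coordinates, whose origin is the TCP and whose axes are the tool frame's). Camera axes: x right, y up, looking along -z (the intrinsics and any distortion apply to the point x, -y, -z); pixel columns grow to the right and rows downward; lengths in mm; the calibration is good to about 2 mm. A picture is of the moment at which its call begins: read the wrist's pose just before it.
A pose or a line that the arm cannot do raises manip.Unreachable and nothing moves.
- finish_job(): hands the job in, once; it reports no verdict.
The state is a dict: "time": time; "qpos": joint angles; "qd": joint speeds; "joint_efforts": joint torques, N m; "ee_pos": TCP position; "tool_rot": TCP orientation; "ft_force": force on the tool from outside, world axes, zero at the start; "wrist_torque": the same for the moment, N m; "width": finger opening in mm.
Only numpy, scipy, OpenCV 4.12 (cv2) and the standard library are available. Lean on these libraries where they do the work, as an engineer would, in place of code of your own. Each camera call takes 0.05 s, during which the arm holds its last target.

## Working session

There is one attempt and no reset: what is moved stays moved. The work goes in short steps, each a Python script; the robot and the scene stay as the last script left them, time stands still between calls to the robot, and variables do not carry over. Pictures are saved under pics/ and viewed, and the job is handed in when it is done.

```bash
ls; mkdir -p pics
python3 - <<'E'
from cell import manip, solver, snapshot
import cv2, numpy as np, pickle
print(manip.observe())
for n in ("scene","top","wrist"):
    s=snapshot(n); cv2.imwrite(f"pics/{n}0.png",s["pixels"]); pickle.dump(s,open(f"{n}0.pkl","wb"))
    print(n,{k:v for k,v in s.items() if k not in("pixels","z_map")})
E
```

```text
pics
{'time': 0.0, 'qpos': array([-9.86884244e-01,  3.59375270e-01,  1.10693261e-02, -3.35205531e-04,
       -1.22410281e+00, -2.88075921e-01]), 'qd': array([ 0.00084751,  0.00050187,  0.00134569, -0.0009503 ,  0.00072769,
       -0.00071894]), 'joint_efforts': array([ 1.23959224e-03, -5.83318090e+01,  2.93420774e+01,  6.93646744e+00,
       -5.77801256e-03,  1.25982791e-05]), 'ee_pos': array([ 196.60559437, -645.23473246,  230.37844294]), 'tool_rot': array([-0.23086283,  1.55870095,  0.2333754 ]), 'ft_force': array([ 0.05054837, -0.37312056, -0.47942238]), 'wrist_torque': array([ 0.01798523, -0.01689329,  0.02495713]), 'width': 85.26892030670768}
scene {'fx': 454.37242430248386, 'fy': 454.37242430248386, 'cx': 316.62245262154835, 'cy': 199.57103639255564, 'k1': -0.08152069205913558, 'T': array([[ 3.96247537e-01, -7.37781389e-01,  5.46503899e-01,
         1.34715960e+03],
       [ 9.18049018e-01,  3.09826020e-01, -2.47373881e-01,
        -3.80517918e+02],
       [ 1.31867176e-02,  5.99738659e-01,  8.00087277e-01,
         1.23369089e+03],
       [ 0.00000000e+00,  0.00000000e+00,  0.
[... 311 characters left out ...]
.31358553e-03,
        -2.44728497e+01],
       [-4.75175237e-03,  7.28903104e-02,  9.97328644e-01,
         1.75867042e+03],
       [ 0.00000000e+00,  0.00000000e+00,  0.00000000e+00,
         1.00000000e+00]])}
wrist {'fx': 318.9992109115991, 'fy': 318.9992109115991, 'cx': 323.2635152713343, 'cy': 198.11253677695117, 'k1': -0.039055095019553766, 'mount': array([[-9.91348026e-04,  3.12422083e-01, -9.49942872e-01,
        -1.42029265e+02],
       [ 9.99998935e-01, -7.07721916e-04, -1.27634510e-03,
        -2.57461045e-01],
       [-1.07105378e-03, -9.49943125e-01, -3.12421049e-01,
        -7.95138225e+01],
       [ 0.00000000e+00,  0.00000000e+00,  0.00000000e+00,
         1.00000000e+00]])}
```

View pics/scene0.png

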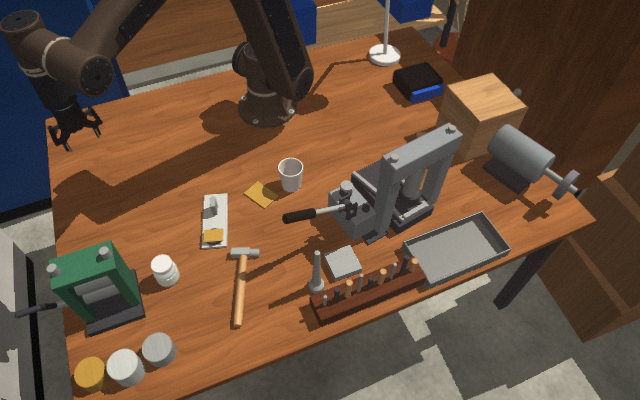

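View pics/top0.png

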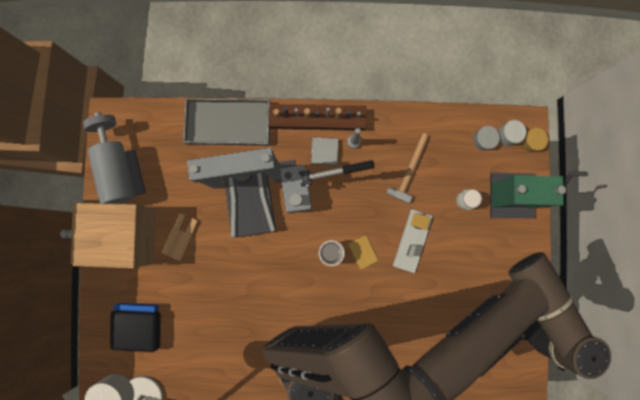

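View pics/wrist0.png

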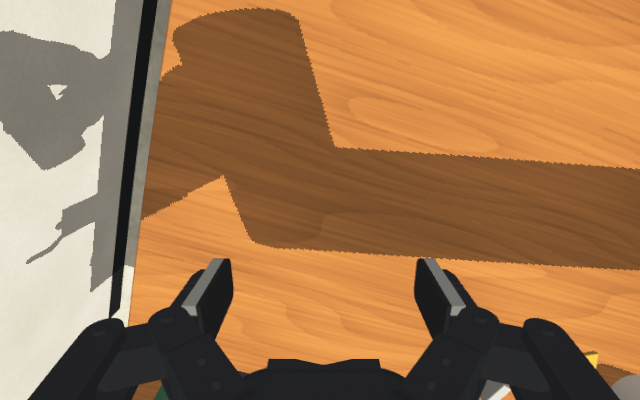

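```bash
cat > h.py <<'E'
import numpy as np, cv2, pickle
def und(s,uv):
    uv=np.atleast_2d(np.array(uv,float)); d=(uv-[s["cx"],s["cy"]])/[s["fx"],s["fy"]]
    p=d.copy()
    for _ in range(20): p=d/(1+s["k1"]*(p**2).sum(1,keepdims=True))
    return p
def rays(s,uv,T=None):
    T=s["T"] if T is None else T
    p=und(s,uv); return T[:3,3],np.c_[p[:,0],-p[:,1],-np.ones(len(p))]@T[:3,:3].T
def onplane(s,uv,z,T=None):
    o,d=rays(s,uv,T); return o+d*((z-o[2])/d[:,2])[:,None]
def bydepth(s,uv,T=None):
    o,d=rays(s,uv,T); uv=np.atleast_2d(uv).astype(int); return o+d*s["z_map"][uv[:,1],uv[:,0]][:,None]
def proj(s,P,T=None):
    T=s["T"] if T is None else T
    c=(np.atleast_2d(P)-T[:3,3])@T[:3,:3]; p=np.c_[c[:,0]/-c[:,2],-c[:,1]/-c[:,2]]
    return p*(1+s["k1"]*(p**2).sum(1,keepdims=True))*[s["fx"],s["fy"]]+[s["cx"],s["cy"]]
def cloud(s,T=None):
    v,u=np.mgrid[0:400,0:640]; P=bydepth(s,np.c_[u.ravel(),v.ravel()],T).reshape(400,640,3); P[s["z_map"]==0]=np.nan; return P
E
python3 - <<'E'
from h import *
for n,(a,b,c,d) in {"scene":(190,130,480,310),"top":(170,90,480,290)}.items():
    s=pickle.load(open(n+"0.pkl","rb"))
    k=min(800/(c-a),600/(d-b)); im=cv2.resize(s["pixels"][b:d,a:c],None,fx=k,fy=k,interpolation=cv2.INTER_CUBIC); cv2.imwrite(f"pics/{n}_crop.png",im); print(n,k,im.shape)
    P=cloud(s); print(np.isfinite(P[...,0]).mean())
    for uv in ([(348,160)] if n=="scene" else [(253,235),(250,210),(410,225),(390,300)]): print(uv,bydepth(s,uv))
E
```

```text
scene 2.7586206896551726 (497, 800, 3)
0.99590625
(348, 160) [[3.83639159e+02 1.77424991e+02 2.17880410e-01]]
top 2.5806451612903225 (516, 800, 3)
0.9960859375
(253, 235) [[462.10875161 216.88578153  -2.61531752]]
(250, 210) [[547.9723824  224.22042331  38.07609482]]
(410, 225) [[ 508.42095278 -330.45243562   20.08031891]]
(390, 300) [[ 245.21664843 -268.03735305   -2.76157041]]
```

View pics/scene_crop.png

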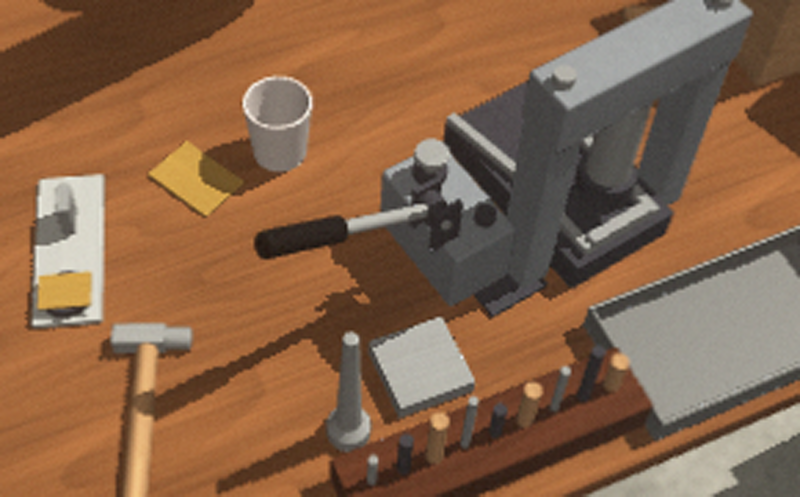

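View pics/top_crop.png

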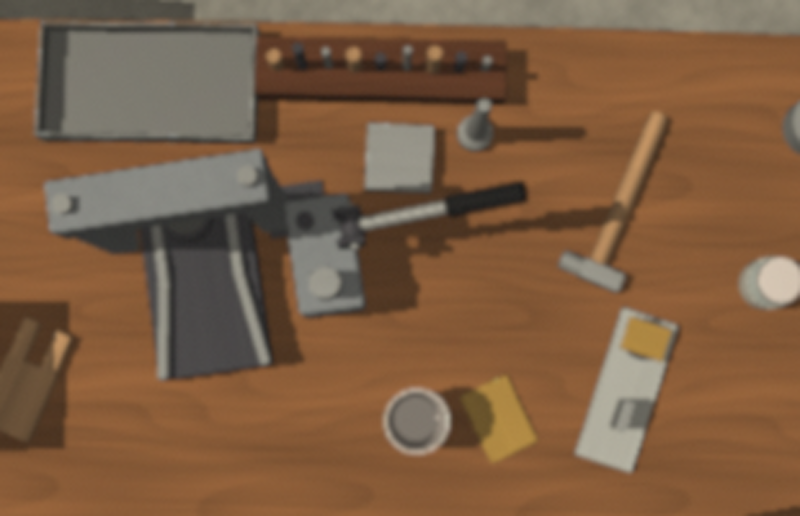

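```bash
cat > loc.py <<'E'
from h import *
def rect(P):
    r=cv2.minAreaRect(P[:,:2].astype(np.float32)); return [np.round(x,3) for x in (r[0],r[1],r[2])]
def big(m):
    n,l,st,_=cv2.connectedComponentsWithStats(m.astype(np.uint8)); i=1+np.argmax(st[1:,4]); return l==i
for n in("top","scene"):
    s=pickle.load(open(n+"0.pkl","rb")); P=cloud(s); Z=P[...,2]
    R=(P[...,0]>450)&(P[...,0]<850)&(P[...,1]>-60)&(P[...,1]<360)
    for lo,hi in((315,350),(88,112),(30,62)):
        m=R&(Z>lo)&(Z<hi); 
        if lo==30: m&=(P[...,0]<640)
        print(n,lo,rect(P[big(m)]),m.sum(),np.nanmedian(Z[m]))
    Rc=(P[...,0]>380)&(P[...,0]<640)&(P[...,1]>-430)&(P[...,1]<-250)&(Z>4)&(Z<34)
    hsv=cv2.cvtColor(s["pixels"],cv2.COLOR_BGR2HSV)
    g=Rc&(hsv[...,1]<70); print(n,"carrier Z",rect(P[big(Rc)]),Rc.sum(),np.nanmedian(Z[big(Rc)]))
    # colour contour onto plane z=10
    Rr=(P[...,0]>380)&(P[...,0]<640)&(P[...,1]>-430)&(P[...,1]<-250)
    g=big(Rr&(hsv[...,1]<60)); v,u=np.nonzero(g)
    print("grey plate",rect(onplane(s,np.c_[u,v],10.)))
    y=big(Rr&(hsv[...,0]>15)&(hsv[...,0]<30)&(hsv[...,1]>120)&(hsv[...,2]>120)&(Z>18)); v,u=np.nonzero(y); print("brass",onplane(s,np.c_[u,v],26.).mean(0),len(u))
    hm=Rr&(Z>50)&(Z<75); print("handle",P[hm].mean(0),hm.sum())
E
python3 loc.py
```

```text
top 315 [array([667.49 , 242.925]), array([ 61.988, 246.568]), np.float64(9.818)] 1767 330.78413975111766
top 88 [array([619.601,  79.001]), array([150.927, 108.754]), np.float64(9.943)] 944 100.61818298393985
top 30 [array([557.939, 226.892]), array([189.53, 152.42]), np.float64(9.746)] 2244 46.46798677184972
top carrier Z [array([ 469.952, -337.784]), array([115.102, 205.772]), np.float64(69.852)] 1795 12.152222911315448
grey plate [array([ 462.31 , -344.756]), array([ 81.718, 192.252]), np.float64(72.875)]
brass [ 522.96215419 -364.50037087   26.        ] 187
handle [ 422.53721975 -329.78852695   59.69197206] 64
scene 315 [array([670.815, 242.702]), array([ 63.609, 246.659]), np.float64(9.351)] 1583 330.6516647939867
scene 88 [array([662.077,  78.599]), array([155.225, 118.724]), np.float64(24.723)] 967 100.41338538644573
scene 30 [array([509.981, 176.303]), array([ 94.102, 182.184]), np.float64(53.711)] 791 46.30577768784792
scene carrier Z [array([ 464.374, -343.782]), array([ 88.906, 195.585]), np.float64(74.98)] 1584 11.76387530003376
grey plate [array([ 462.933, -343.196]), array([ 81.3  , 200.337]), np.float64(72.77)]
brass [ 523.40576746 -362.8291928    26.        ] 227
handle [ 424.92377161 -329.15252461   59.78846832] 55
```

```bash
cat >> h.py <<'E'
from scipy.spatial.transform import Rotation as Ro
def ori(psi,tilt=0.):
    "tool down, tool z along heading psi (rad); tilt>0 leans the body back, away from heading"
    c,s=np.cos(psi),np.sin(psi)
    M=np.c_[[0,0,-1],[-s,c,0],[c,s,0]]
    M=Ro.from_rotvec(np.array([-s,c,0])*-tilt).as_matrix()@M
    return Ro.from_matrix(M).as_rotvec()
def wT(o,s):
    T=np.eye(4); T[:3,:3]=Ro.from_rotvec(o["tool_rot"]).as_matrix(); T[:3,3]=o["ee_pos"]; return T@s["mount"]
E
python3 - <<'E'
from h import *
from cell import *
p=np.deg2rad(-17.3)
manip.goto([424,-329,215],ori(p)); manip.pause(0.3)
o=manip.observe(); s=snapshot("wrist"); s["T"]=wT(o,s); pickle.dump(s,open("w1.pkl","wb")); cv2.imwrite("pics/w1.png",s["pixels"])
print(o["time"],o["ee_pos"],o["qpos"],o["ft_force"])
for n in("top","scene"):
  t=pickle.load(open(n+"0.pkl","rb")); P=cloud(t)
  m=(P[...,0]>690)&(P[...,0]<800)&(P[...,1]>-220)&(P[...,1]<-60)&(P[...,2]>20)
  for lo,hi in((20,80),(80,140),(140,215),(215,300)):
    q=P[m&(P[...,2]>lo)&(P[...,2]<hi)]; 
    if len(q): print(n,lo,q.mean(0),q.min(0),q.max(0),len(q))
E
```

```text
1.9 [ 423.74919666 -329.47714466  214.89033207] [-2.95479764e-01  1.43603871e-01 -3.16888454e-01  9.45616886e-06
 -1.11050887e+00 -1.57809876e+00] [-0.15877318 -0.10486525 -0.10710193]
top 20 [772.86104547 -95.24029673  31.37140038] [ 714.5000802  -151.67468134   20.14196602] [799.68368293 -60.38283276  78.76539715] 159
top 80 [ 790.91649709 -128.32381821  112.39300988] [ 787.01329553 -140.34635682   80.22185783] [ 798.04136231 -119.21373931  135.46663452] 27
top 140 [ 785.73006194 -128.35425035  180.09899908] [ 690.14690602 -138.77447728  143.47672264] [ 799.55940877 -110.88471825  212.85247566] 40
top 215 [ 694.38403278 -156.58473052  233.80132154] [ 690.26662185 -181.22735001  217.35057414] [ 700.43596662 -125.72145701  249.54910839] 39
scene 20 [768.03869626 -81.94882065  26.66062562] [ 717.6990765  -152.9122876    20.01566036] [799.7271936  -60.27510573  76.78561129] 128
scene 80 [ 797.73256375 -140.40985801   99.61854731] [ 796.69089961 -140.97171598   83.40937456] [ 799.63236357 -139.16576072  132.68971034] 4
scene 140 [ 732.01228943 -122.14936927  201.11687364] [ 690.23198289 -142.2797854   148.64172726] [799.49080866 -93.09168729 214.71171424] 40
scene 215 [ 695.75044126 -153.80834307  231.11459753] [ 690.24497986 -180.72615113  215.66431362] [ 702.59415585 -114.78230971  249.37932866] 126
```

View pics/w1.png

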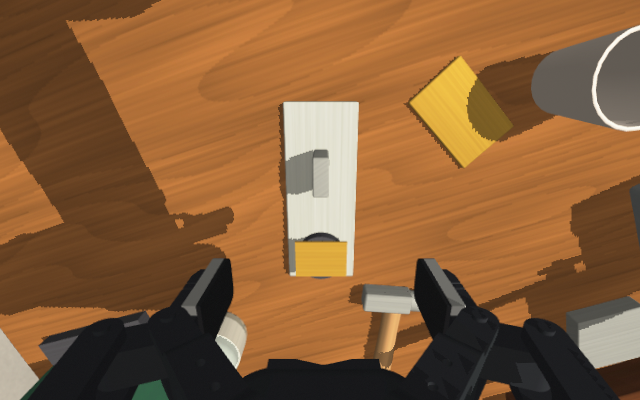

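Run:
```python
from h import *
s=pickle.load(open("w1.pkl","rb")); im=s["pixels"]; hsv=cv2.cvtColor(im,cv2.COLOR_BGR2HSV)
corners=[(284,102),(358,102),(353,276),(290,276)]
C=onplane(s,corners,10.); print(C.round(1)); 
print("len",np.linalg.norm(C[0]-C[3]),np.linalg.norm(C[1]-C[2]),"w",np.linalg.norm(C[0]-C[1]),np.linalg.norm(C[3]-C[2]))
d=(C[2]+C[3]-C[0]-C[1])[:2]; print("yaw",np.degrees(np.arctan2(d[1],d[0])),"centre",C.mean(0))
m=((hsv[...,1]<50)&(hsv[...,2]>90)).astype(np.uint8); m[:90]=0;m[285:]=0;m[:,:270]=0;m[:,370:]=0
for lab,(r0,r1) in {"all":(102,276)}.items():
  L=[];R=[]
  for v in list(range(106,150))+list(range(200,232)):
    u=np.nonzero(m[v])[0]; 
    if len(u): R.append((u.max()+.5,v)); L.append((u.min()-.5,v))
  for e in(L,R):
    Q=onplane(s,e,10.)[:,:2]; vx,vy,x0,y0=cv2.fitLine(Q.astype(np.float32),cv2.DIST_HUBER,0,.01,.01).ravel(); print("edge",np.degrees(np.arctan(vy/vx)),x0,y0,len(Q))
P=cloud(s); hm=(P[...,2]>52)&(P[...,2]<68)&(np.abs(P[...,0]-424)<60)&(np.abs(P[...,1]+330)<60)
v,u=np.nonzero(hm); print("handle px",u.min(),u.max(),v.min(),v.max(),P[hm].mean(0),P[hm].min(0),P[hm].max(0))
b=(hsv[...,0]>18)&(hsv[...,0]<32)&(hsv[...,1]>110)&(hsv[...,2]>150); b[:235]=0;b[285:]=0;b[:,:280]=0;b[:,360:]=0; v,u=np.nonzero(b)
print("brass",onplane(s,np.c_[u,v],26.).mean(0),len(u), P[b].mean(0))
t=pickle.load(open("top0.pkl","rb")); print(np.nanmedian(cloud(s)[100:160,150:200,2]))
```

```text
[[ 343.5 -347.    10. ]
 [ 366.5 -273.1   10. ]
 [ 565.4 -334.2   10. ]
 [ 542.1 -409.2   10. ]]
len 208.07960180446528 208.07351358482867 w 77.37107648506665 78.62834106364274
yaw -17.240704477711674 centre [ 454.38599645 -340.86644857   10.        ]
edge -17.194798 408.86652 -368.7488 76
edge -17.32088 433.67178 -293.86172 76
handle px 312 328 157 197 [ 419.82062191 -330.73108439   59.23690732] [ 400.24650637 -343.36265862   53.02089901] [ 441.52976838 -318.28525628   61.74825239]
brass [ 521.43268571 -362.77354887   26.        ] 1741 [nan nan nan]
-0.7178387720770729
```

Run:
```python
from h import *
from cell import *
p=np.deg2rad(-17.25)
manip.line_to([420.5,-330.6,90],ori(p),feed=200)
print(manip.line_to([420.5,-330.6,23],ori(p),feed=100,force_limit=10), manip.observe()["ft_force"])
manip.grab(100); o=manip.observe(); print(o["width"],o["ft_force"],o["ee_pos"],o["time"])
manip.line_to([420.5,-330.6,190],ori(p),feed=120); manip.pause(.2)
o=manip.observe(); print(o["width"],o["ft_force"],o["wrist_torque"],o["ee_pos"],o["time"])
s=snapshot("wrist"); s["T"]=wT(o,s); pickle.dump(s,open("w2.pkl","wb")); cv2.imwrite("pics/w2.png",s["pixels"])
```

```text
False [-0.36928445 -0.6107796  -0.08519475]
14.758315060013429 [-1.43529069 -0.32997665  5.75076282] [ 420.66283303 -330.80732082   23.41641616] 4.1833
15.256110748271789 [ 0.19314873  0.23277176 -4.61823491] [ 0.04843679  0.11725675 -0.03324582] [ 420.3034506  -330.52947775  189.50649578] 5.925
```

View pics/w2.png

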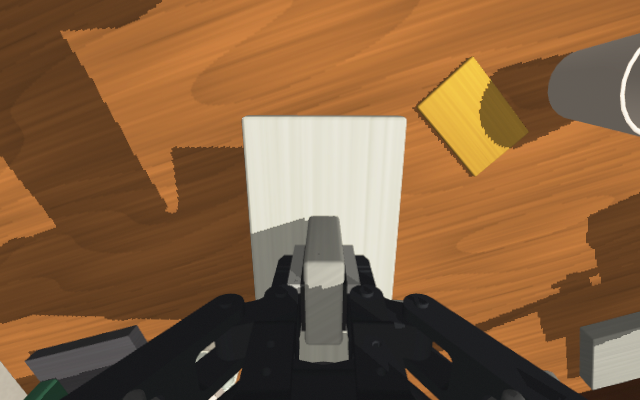

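Run:
```python
from h import *
from cell import *
p=np.deg2rad(9.75)
manip.line_to([420.5,-330.6,250],feed=200)
manip.line_to([410,60,270],ori(p),feed=250); manip.pause(.3)
o=manip.observe(); print(o["width"],o["ft_force"],o["ee_pos"],o["time"])
s=snapshot("wrist"); s["T"]=wT(o,s); s["o"]=o; pickle.dump(s,open("w3.pkl","wb")); cv2.imwrite("pics/w3.png",s["pixels"])
P=cloud(s,np.asarray(s["mount"]))  # tool frame
for n in (2,3):
  t=pickle.load(open(f"w{n}.pkl","rb")); Q=cloud(t,np.asarray(t["mount"]))[125:210,262:390].reshape(-1,3); Q=Q[np.isfinite(Q[:,0])]
  A=np.linalg.lstsq(np.c_[Q[:,1:],np.ones(len(Q))],Q[:,0],rcond=None)[0]; print("plate plane in tool x = a y + b z + c",A,np.degrees(A[:2]))
```

```text
14.962400984165681 [ 0.50216575 -0.05151887 -4.74880057] [410.05374598  59.58437333 270.00371305] 8.4417
plate plane in tool x = a y + b z + c [-4.24142223e-04  4.01241657e-03  1.41046715e+01] [-0.02430156  0.22989453]
plate plane in tool x = a y + b z + c [-5.54705939e-04  3.64988111e-03  1.40289882e+01] [-0.03178231  0.20912278]
```

View pics/w3.png

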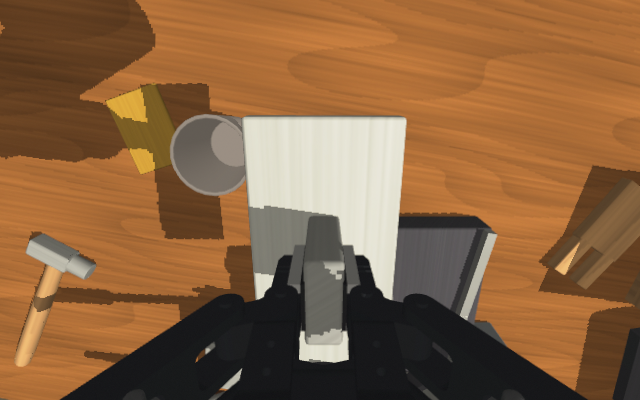

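Run:
```python
from h import *
from cell import *
p=np.deg2rad(9.75)
manip.line_to([412,-10,270],ori(p),feed=250); manip.pause(.3)
o=manip.observe(); print(o["ee_pos"],o["time"])
s=snapshot("wrist"); s["T"]=wT(o,s); s["o"]=o; pickle.dump(s,open("w4.pkl","wb"))
im=cv2.resize(s["pixels"][190:350,390:640],None,fx=3.2,fy=3.2,interpolation=cv2.INTER_CUBIC); cv2.imwrite("pics/w4.png",im)
```

```text
[412.05394673  -9.44892176 269.99136666] 9.225
```

View pics/w4.png

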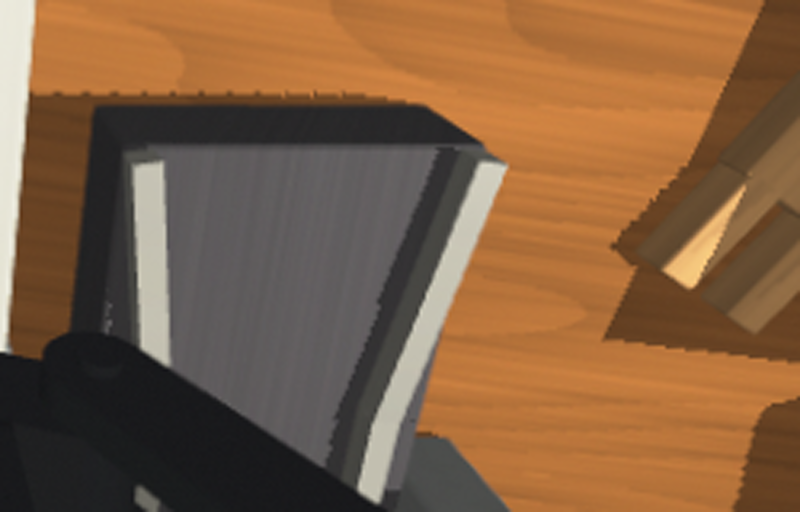

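Run:
```python
from h import *
s=pickle.load(open("w4.pkl","rb"))
px=lambda a:np.array(a,float)/3.2+[390,190]-0.35
F=onplane(s,px([(122,147),(484,147),(300,146)]),45.); G=onplane(s,px([(163,162),(480,163),(372,412),(132,162),(506,166)]),57.)
print(F.round(1),np.linalg.norm(F[0]-F[1])); print(G.round(1),np.linalg.norm(G[0]-G[1]))
d=F[1]-F[0]; print("yaw F",np.degrees(np.arctan2(-d[0],d[1]))); d=G[1]-G[0]; print("yaw G",np.degrees(np.arctan2(-d[0],d[1])))
M=(F[0]+F[1])/2; MG=(G[0]+G[1])/2
for yaw in (9.75,):
  e=np.array([np.cos(np.radians(yaw)),np.sin(np.radians(yaw))]); print("origin from bed edge",M[:2]+205*e," from guides",MG[:2]+200*e)
O=np.array([668,243.]);n=np.array([-e[1],e[0]])
for Q in np.r_[F,G]: print(((Q[:2]-O)@e).round(1),((Q[:2]-O)@n).round(1))
# top view bed & guides
t=pickle.load(open("top0.pkl","rb")); k=2.58065
pt=lambda a:np.array(a,float)/k+[170,90]
Ft=onplane(t,pt([(160,378),(271,363)]),45.); print("top corners",Ft.round(1),Ft.mean(0)[:2]+205*e)
u=pickle.load(open("scene0.pkl","rb"))
P=cloud(t); m=(P[...,2]>318)&(P[...,2]<345)&(P[...,0]>600)&(P[...,0]<760)&(P[...,1]>90)&(P[...,1]<400); 
Q=P[m]; print("top beam",((Q[:,:2]-O)@e).min(),((Q[:,:2]-O)@e).max(),((Q[:,:2]-O)@n).min(),((Q[:,:2]-O)@n).max())
P=cloud(u); m=(P[...,2]>318)&(P[...,2]<345)&(P[...,0]>600)&(P[...,0]<760)&(P[...,1]>90)&(P[...,1]<400); Q=P[m]; print("scene beam",((Q[:,:2]-O)@e).min(),((Q[:,:2]-O)@e).max(),((Q[:,:2]-O)@n).min(),((Q[:,:2]-O)@n).max())
```

```text
[[479.1 136.9  45. ]
 [454.6 282.5  45. ]
 [466.7 207.4  45. ]] 147.6731331197814
[[477.8 149.1  57. ]
 [457.5 273.6  57. ]
 [576.6 273.   57. ]
 [479.8 137.2  57. ]
 [457.  284.6  57. ]] 126.13389276410166
yaw F 9.54680502187689
yaw G 9.29788615789784
origin from bed edge [668.92459306 244.38561426]  from guides [664.75534002 245.20705343]
-204.1 -72.6
-203.6 75.0
-204.4 -1.0
-203.3 -60.3
-202.3 65.8
-85.0 45.1
-203.4 -72.4
-201.0 76.7
top corners [[455.5 282.6  45. ]
 [479.  135.3  45. ]] [669.27851658 243.64934438]
top beam -31.47842848437724 30.58156895628192 -122.98474674985219 127.52109253234886
scene beam -29.508684500321852 35.227749498490034 -124.036480576093 128.4572208989462
```

```bash
cat >> h.py <<'E'
YAW=np.radians(9.6); PO=np.array([668.7,244.8])
PE=np.array([np.cos(YAW),np.sin(YAW)]); PN=np.array([-PE[1],PE[0]])
def W(x,y,z): return [*(PO+x*PE+y*PN),z]
E
python3 - <<'E'
from h import *
from cell import *
R=ori(YAW)
manip.line_to(W(-252,0,200),R,feed=250)
manip.line_to(W(-252,0,76),R,feed=150); manip.pause(.2)
o=manip.observe(); print(o["ft_force"],o["time"])
print(manip.line_to(W(-252,0,66),R,feed=25,force_limit=5))
o=manip.observe(); print(o["ft_force"],o["wrist_torque"],o["ee_pos"],o["time"])
s=snapshot("top"); cv2.imwrite("pics/t5.png",cv2.resize(s["pixels"][100:300,150:410],None,fx=3,fy=3,interpolation=cv2.INTER_CUBIC))
s=snapshot("scene"); cv2.imwrite("pics/s5.png",cv2.resize(s["pixels"][100:290,240:500],None,fx=3,fy=3,interpolation=cv2.INTER_CUBIC))
E
```

```text
[ 0.48691771 -0.46585827 -4.70948932] 11.5
True
[-2.00529098 -0.07696715  4.42197945] [ 0.09562898  0.45975293 -0.06049082] [420.24340975 202.99143743  68.29514482] 11.8667
```

View pics/t5.png

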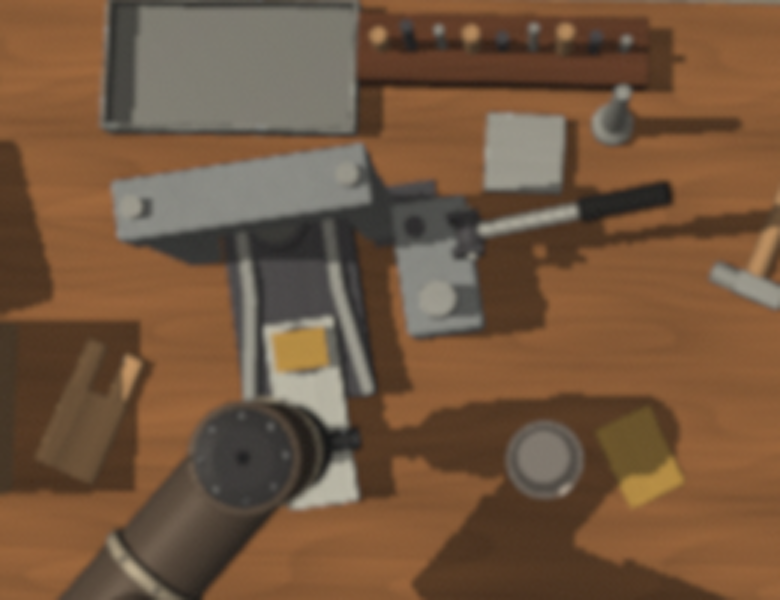

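View pics/s5.png

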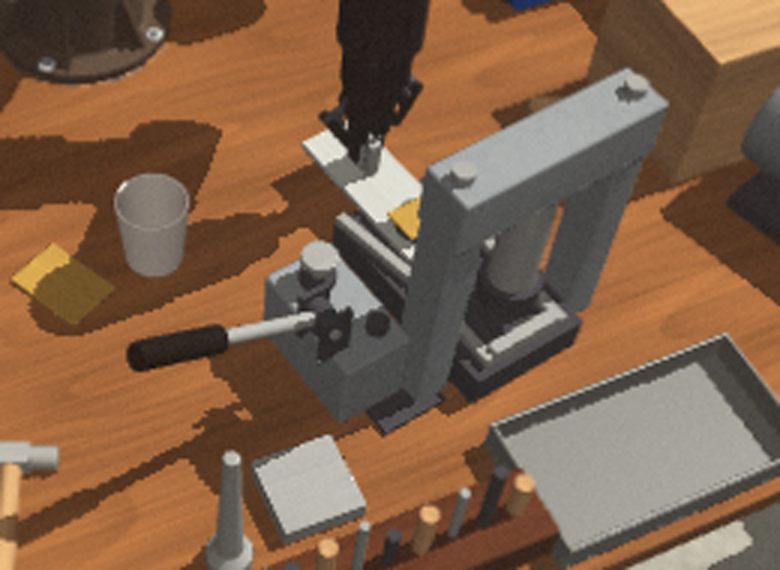

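Run:
```python
from h import *
from cell import *
for n in("top","scene"):
  s=snapshot(n); P=cloud(s); q=P[...,:2]-PO; x=q@PE;y=q@PN;z=P[...,2]; v=cv2.cvtColor(s["pixels"],cv2.COLOR_BGR2HSV)
  m=(x>-330)&(x<-60)&(abs(y)<160)&(z>150)
  for lo in range(150,500,50):
    k=m&(z>lo)&(z<=lo+50)
    if k.sum(): print(n,lo,k.sum(),"xmax",np.percentile(x[k],[95,99.5,100]).round(),y[k].min().round(),y[k].max().round())
```

```text
top 150 69 xmax [-242. -240. -240.] -64.0 -36.0
top 250 50 xmax [-213. -212. -212.] -46.0 -19.0
top 300 46 xmax [-220. -216. -215.] -46.0 -27.0
top 350 64 xmax [-204. -203. -203.] -51.0 4.0
top 400 110 xmax [-212. -208. -208.] -49.0 131.0
top 450 1134 xmax [-242. -211. -206.] -48.0 159.0
scene 150 219 xmax [-231. -219. -217.] -66.0 66.0
scene 200 254 xmax [-214. -212. -212.] -40.0 26.0
scene 250 291 xmax [-204. -203. -202.] -48.0 36.0
scene 300 387 xmax [-203. -201. -200.] -49.0 32.0
scene 350 420 xmax [-201. -198. -197.] -52.0 42.0
scene 400 514 xmax [-201. -199. -197.] -49.0 154.0
scene 450 876 xmax [-203. -201. -200.] -49.0 159.0
```

Run:
```python
from h import *
from cell import *
R=ori(YAW)
def rep():
  o=manip.observe(); q=o["ee_pos"][:2]-PO; f=o["ft_force"]; print("x %.1f y %.1f z %.1f"%(q@PE,q@PN,o["ee_pos"][2]),"Fx %.1f Fy %.1f Fz %.1f"%(f[:2]@PE,f[:2]@PN,f[2]),o["wrist_torque"].round(2),o["width"].round(1),"t",o["time"])
manip.line_to(W(-252,0,69),R,feed=20);rep()
print(manip.line_to(W(-190,0,69),R,feed=70,force_limit=15));rep()
print(manip.line_to(W(-125,0,69),R,feed=70,force_limit=15));rep()
print(manip.line_to(W(-98,0,69),R,feed=25,force_limit=14));rep()
```

```text
Traceback (most recent call last):
AttributeError: 'float' object has no attribute 'round'
```

```bash
cat >> h.py <<'E'
def rep(manip):
  o=manip.observe(); q=o["ee_pos"][:2]-PO; f=o["ft_force"]; print("x %.1f y %.1f z %.1f"%(q@PE,q@PN,o["ee_pos"][2]),"Fx %.1f Fy %.1f Fz %.1f"%(f[:2]@PE,f[:2]@PN,f[2]),o["wrist_torque"].round(2),"w %.1f t %.2f"%(o["width"],o["time"]))
E
python3 - <<'E'
from h import *
from cell import *
R=ori(YAW)
rep(manip)
print(manip.line_to(W(-190,0,69),R,feed=70,force_limit=15));rep(manip)
print(manip.line_to(W(-125,0,69),R,feed=70,force_limit=15));rep(manip)
print(manip.line_to(W(-98,0,69),R,feed=25,force_limit=14));rep(manip)
E
```

```text
x -252.3 y -0.1 z 68.7 Fx 0.1 Fy -0.1 Fz -3.8 [ 0.1  -0.04 -0.01] w 15.0 t 12.32
False
x -190.4 y -0.2 z 68.9 Fx 0.1 Fy -0.2 Fz -4.4 [-0.01  0.24  0.  ] w 15.1 t 13.35
False
x -125.4 y -0.1 z 68.9 Fx -0.4 Fy 0.4 Fz -4.5 [-0.04  0.17  0.03] w 14.9 t 14.43
True
x -110.9 y -0.5 z 68.5 Fx -1.6 Fy 0.3 Fz 3.9 [0.26 0.2  0.22] w 14.9 t 15.11
```

Run:
```python
from h import *
from cell import *
R=ori(YAW)
manip.pause(.2); rep(manip)
o=manip.observe(); z=o["ee_pos"][2]
print(manip.line_to(W(-100,0,68.6),R,feed=12,force_limit=14));rep(manip)
manip.pause(.2);rep(manip)
s=snapshot("scene"); cv2.imwrite("pics/s6.png",cv2.resize(s["pixels"][120:270,320:480],None,fx=4,fy=4,interpolation=cv2.INTER_CUBIC))
o=manip.observe();s=snapshot("wrist"); cv2.imwrite("pics/w6.png",s["pixels"])
```

```text
x -110.9 y -0.5 z 68.4 Fx 0.4 Fy -0.3 Fz 4.6 [ 0.23 -0.42  0.23] w 15.1 t 15.31
True
x -110.9 y -0.5 z 68.5 Fx -1.5 Fy -0.0 Fz 3.7 [0.24 0.2  0.15] w 14.6 t 15.74
x -111.0 y -0.5 z 68.4 Fx -2.1 Fy 0.4 Fz 5.3 [0.31 0.15 0.19] w 14.5 t 15.94
```

View pics/s6.png

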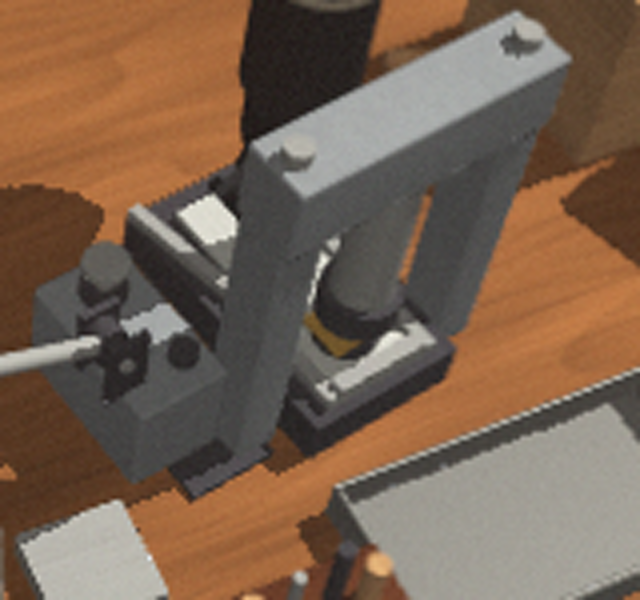

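View pics/w6.png

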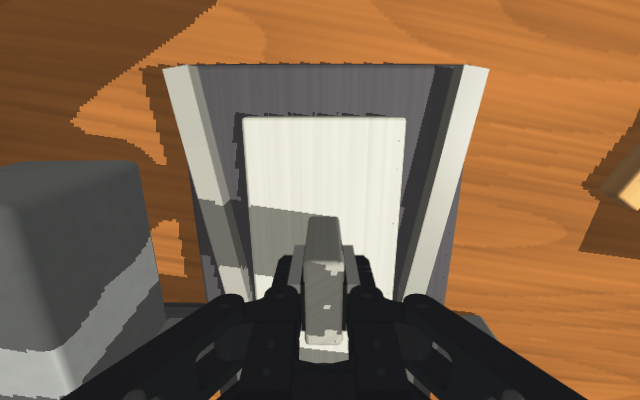

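Run:
```python
from h import *
from cell import *
R=ori(YAW)
print(manip.line_to(W(-98,-0.3,68.6),R,feed=25,force_limit=28));rep(manip)
manip.pause(.2);rep(manip)
o=manip.observe();s=snapshot("wrist"); s["T"]=wT(o,s); pickle.dump(s,open("w7.pkl","wb"))
for u,v,z in((325,65,45),(325,117,55),(243,117,55),(405,117,55),(246,240,55),(399,240,55)):
  q=onplane(s,(u,v),z)[0][:2]-PO; print((q@PE).round(1),(q@PN).round(1))
g=cv2.cvtColor(s["pixels"],cv2.COLOR_BGR2GRAY); print(g[58:72,325],g[108:126,325])
```

```text
True
x -111.0 y -0.5 z 68.5 Fx -2.6 Fy 0.4 Fz 3.7 [0.3  0.41 0.19] w 15.0 t 16.35
x -111.0 y -0.5 z 68.5 Fx -2.9 Fy 0.9 Fz 6.3 [0.4  0.27 0.19] w 14.6 t 16.55
-204.1 0.3
-180.0 0.3
-180.1 -38.8
-180.1 38.6
-115.7 -42.0
-115.8 40.3
[137 138 138 138 125  85  62  72  81  84  89  96  99  99] [ 99  99  99  99  99  95  65  58  87 139 196 212 224 234 235 235 235 235]
```

Run:
```python
from h import *
from cell import *
R=ori(YAW)
manip.open_jaws(); rep(manip)
manip.line_to(W(-111,-0.5,300),R,feed=200)
manip.line_to(W(-180,-0.5,310),R,feed=250)
s=snapshot("top");P=cloud(s); v=s["pixels"].max(2)
q=P[...,:2]-PO; x=q@PE;y=q@PN;z=P[...,2]
m=(v<60)&(z>160)&(z<290)&(y<-300)&(y>-480)&(abs(x+50)<60); print("sleeve",m.sum(),[ (a[m].min().round(),a[m].mean().round(1),a[m].max().round()) for a in(x,y,z)])
cv2.imwrite("pics/t8.png",cv2.resize(s["pixels"][100:300,150:410],None,fx=3,fy=3,interpolation=cv2.INTER_CUBIC))
rep(manip)
print(solver.inverse_kinematics(W(-50,-390,255),R),solver.inverse_kinematics(W(-50,-390,80),R),manip.observe()["qpos"])
```

```text
x -111.4 y -0.7 z 68.0 Fx 0.2 Fy 0.7 Fz 0.0 [0.02 0.   0.04] w 85.0 t 17.28
sleeve 215 [(np.float64(-64.0), np.float64(-51.6), np.float64(-39.0)), (np.float64(-419.0), np.float64(-371.1), np.float64(-328.0)), (np.float64(202.0), np.float64(226.0), np.float64(250.0))]
x -180.2 y -0.4 z 309.6 Fx 0.0 Fy -0.5 Fz 0.4 [ 0.02  0.01 -0.02] w 85.5 t 19.07
[ 0.06437415  0.38821228  0.10997414  0.         -1.29255819 -1.46761887] [ 0.06437415  0.51453692 -0.10503211  0.         -0.9512273  -1.46761887] [ 7.77523023e-01  8.56442053e-02 -1.65685525e-01 -7.00946041e-05
 -1.31989881e+00 -2.18024757e+00]
```

View pics/t8.png

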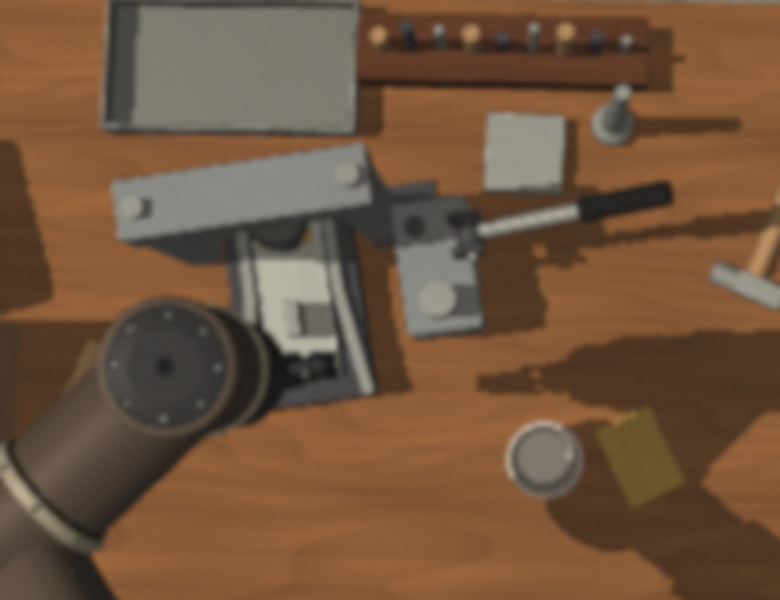

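Run:
```python
from h import *
from cell import *
R=ori(YAW)
manip.grab(30)
manip.line_to(W(-51,-390,300),R,feed=300)
manip.line_to(W(-51,-390,250),R,feed=200)
rep(manip)
manip.line_to(W(-51,-390,110),R,feed=150,force_limit=40); rep(manip)
print(manip.line_to(W(-51,-390,66),R,feed=60,force_limit=22)); rep(manip)
s=snapshot("scene"); cv2.imwrite("pics/s9.png",cv2.resize(s["pixels"][100:290,240:500],None,fx=3,fy=3,interpolation=cv2.INTER_CUBIC))
o=manip.observe();s=snapshot("wrist"); cv2.imwrite("pics/w9.png",s["pixels"])
```

```text
x -51.1 y -389.3 z 250.5 Fx -0.2 Fy -0.2 Fz 1.5 [ 0.02 -0.08 -0.05] w -0.2 t 21.75
x -49.1 y -390.3 z 112.4 Fx -0.9 Fy 2.4 Fz 10.3 [ 0.7   0.35 -0.  ] w -0.3 t 22.83
True
x -47.7 y -391.6 z 83.7 Fx -5.6 Fy 1.1 Fz 15.7 [ 0.29  2.18 -0.  ] w -0.2 t 23.40
```

View pics/s9.png

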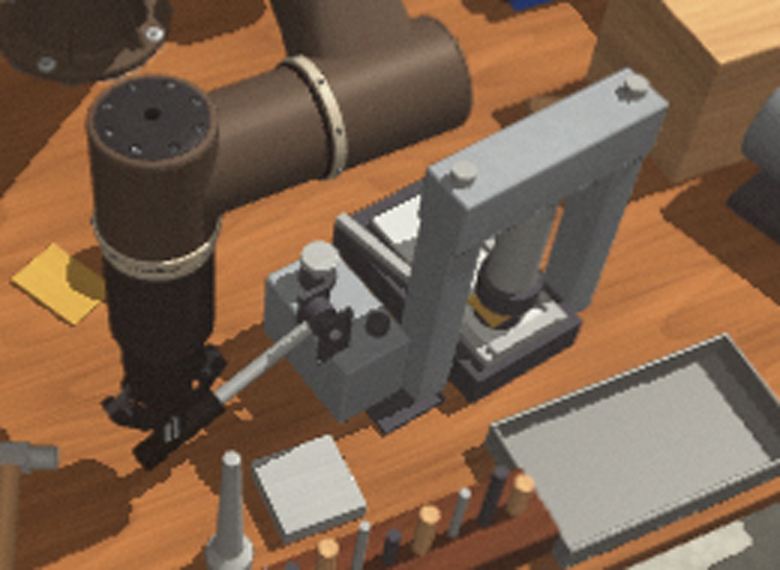

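View pics/w9.png

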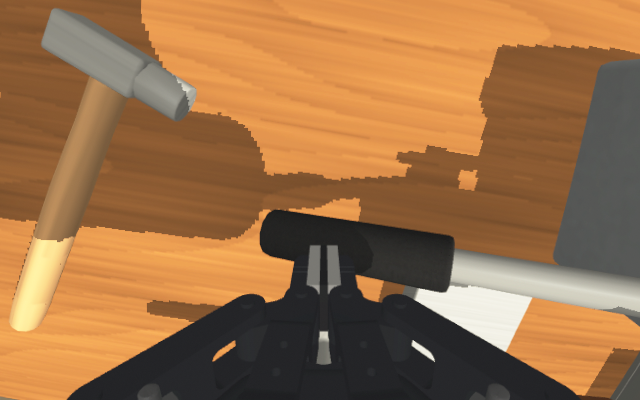

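Run:
```python
from h import *
from cell import *
R=ori(YAW)
manip.line_to(W(-48,-391,110),R,feed=100)
manip.line_to(W(-51,-390,262),R,feed=200);manip.pause(.2)
manip.line_to(W(-55,-390,250),R,feed=100);rep(manip)
manip.line_to(W(-55,-390,110),R,feed=150,force_limit=40); rep(manip)
print(manip.line_to(W(-55,-390,66),R,feed=60,force_limit=25)); rep(manip)
manip.pause(.15); rep(manip)
s=snapshot("scene"); pickle.dump(s,open("s10.pkl","wb"))
o=manip.observe();s=snapshot("wrist"); cv2.imwrite("pics/w10.png",s["pixels"])
```

```text
x -55.6 y -389.9 z 248.9 Fx -0.3 Fy -0.4 Fz -0.2 [ 0.02 -0.03  0.04] w -0.0 t 25.32
x -53.3 y -390.1 z 111.7 Fx -0.2 Fy 2.8 Fz 10.4 [0.84 0.27 0.01] w -0.0 t 26.41
True
x -52.0 y -391.2 z 83.8 Fx -5.8 Fy 1.5 Fz 16.8 [0.37 2.27 0.03] w -0.2 t 26.97
x -52.0 y -391.2 z 83.8 Fx -5.3 Fy 2.3 Fz 17.4 [0.4  2.1  0.03] w 0.4 t 27.12
```

View pics/w10.png

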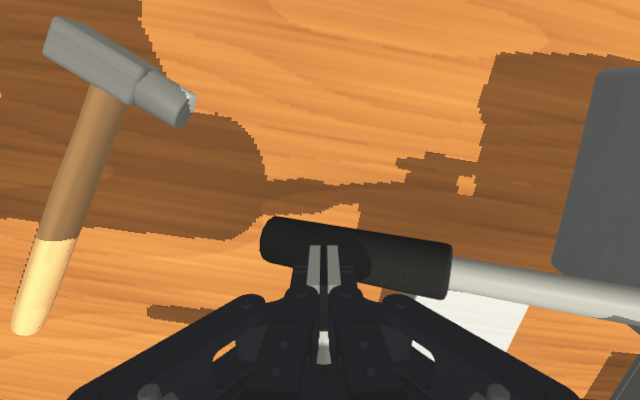

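```bash
python3 - <<'E'
from h import *
for n in("s10","scene0"):
  s=pickle.load(open(n+".pkl","rb")); P=cloud(s); q=P[...,:2]-PO; x=q@PE;y=q@PN;z=P[...,2]
  m=(abs(x+52)<12)&(y<-250)&(y>-330)&(z>80)&(z<240); print(n,m.sum(),np.polyfit(y[m],z[m],1), np.arctan(-np.polyfit(y[m],z[m],1)[0]))
E
python3 - <<'E'
from h import *
from cell import *
R=ori(YAW)
for i in range(3):
  manip.line_to(W(-55,-390,262),R,feed=200);manip.pause(.25)
  if i==0: 
    s=snapshot("scene"); pickle.dump(s,open("s11.pkl","wb"))
  manip.line_to(W(-55,-390,110),R,feed=170,force_limit=40)
  print(manip.line_to(W(-55,-390,66),R,feed=60,force_limit=28)); manip.pause(.1); rep(manip)
manip.line_to(W(-55,-390,262),R,feed=200);manip.pause(.2)
s=snapshot("scene"); pickle.dump(s,open("s12.pkl","wb")); cv2.imwrite("pics/s12.png",cv2.resize(s["pixels"][100:290,240:500],None,fx=3,fy=3,interpolation=cv2.INTER_CUBIC))
rep(manip)
for n in("s11","s12"):
  s=pickle.load(open(n+".pkl","rb")); P=cloud(s); q=P[...,:2]-PO; x=q@PE;y=q@PN;z=P[...,2]
  m=(abs(x+52)<12)&(y<-250)&(y>-330)&(z>80)&(z<240); print(n,m.sum(), np.arctan(-np.polyfit(y[m],z[m],1)[0]))
E
```

```text
s10 156 [  0.34555373 215.25800757] -0.3327083025612779
scene0 123 [-0.4932607  40.06900079] 0.4582416454607228
True
x -52.2 y -391.0 z 83.9 Fx -6.5 Fy 3.1 Fz 16.6 [0.58 2.24 0.04] w -0.2 t 30.27
True
x -52.2 y -391.1 z 83.9 Fx -5.0 Fy 2.4 Fz 17.0 [0.58 2.22 0.06] w -0.0 t 33.27
True
x -52.2 y -391.1 z 83.9 Fx -6.2 Fy 2.9 Fz 17.2 [0.58 2.23 0.06] w 0.5 t 36.27
x -55.3 y -389.9 z 260.8 Fx 0.4 Fy -0.8 Fz 0.3 [ 0.01 -0.04 -0.03] w -0.5 t 37.57
s11 128 0.46236289703227085
s12 128 0.46011524829678574
```

View pics/s12.png

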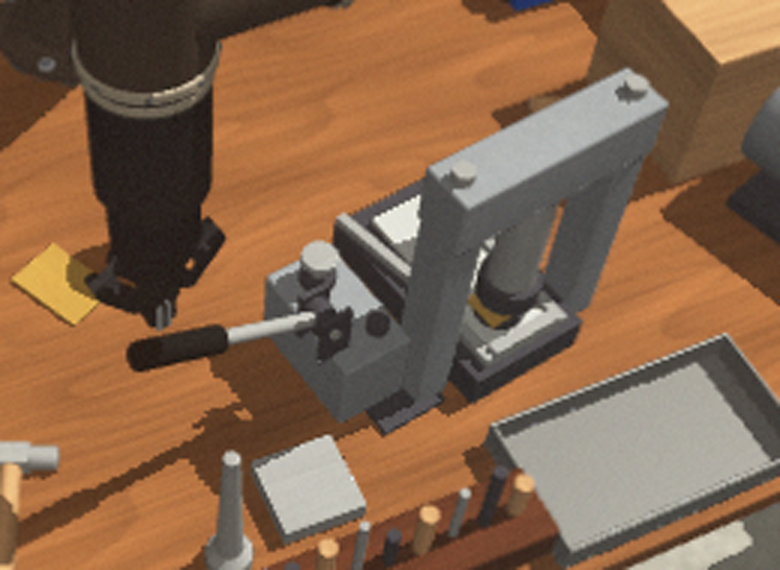

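Run:
```python
from h import *
from cell import *
R=ori(YAW)
for n in("scene","top"):
  s=pickle.load(open(n+"0.pkl","rb")); P=cloud(s); q=P[...,:2]-PO; x=q@PE;y=q@PN;z=P[...,2]
  m=(abs(x+115)<40)&(abs(y+165)<40)&(z>128)&(z<152); print(n,m.sum(),[np.round([a[m].min(),a[m].mean(),a[m].max()],1) for a in(x,y,z)])
manip.line_to(W(-116,-300,290),R,feed=300)
manip.line_to(W(-116,-165,220),R,feed=300)
manip.line_to(W(-116,-165,150),R,feed=150); rep(manip)
print(manip.line_to(W(-116,-165,118),R,feed=30,force_limit=28)); manip.pause(.2); rep(manip)
manip.line_to(W(-116,-165,160),R,feed=80); manip.pause(.3); rep(manip)
manip.line_to(W(-180,-165,300),R,feed=200)
for n in("scene","top"):
  s=snapshot(n); P=cloud(s); pickle.dump(s,open(n+"_end.pkl","wb")); q=P[...,:2]-PO; x=q@PE;y=q@PN;z=P[...,2]
  m=(abs(x+115)<40)&(abs(y+165)<40)&(z>120)&(z<152); print(n,m.sum(),[np.round([a[m].min(),a[m].mean(),a[m].max()],1) for a in(x,y,z)])
  cv2.imwrite(f"pics/{n}_end.png",s["pixels"])
```

```text
scene 120 [array([-133.4, -112.2,  -94. ]), array([-185.8, -165.9, -145.1]), array([129.9, 140. , 145.4])]
top 116 [array([-135.6, -116.6,  -79.6]), array([-204.9, -165.6, -146.7]), array([130.8, 141. , 149.1])]
x -115.3 y -165.7 z 150.8 Fx -0.1 Fy -0.1 Fz 0.4 [ 0.06  0.02 -0.03] w -0.3 t 39.37
True
x -115.6 y -165.0 z 126.1 Fx -3.3 Fy 2.0 Fz 8.5 [0.33 1.19 0.  ] w 0.0 t 40.38
x -116.2 y -165.1 z 159.5 Fx 0.2 Fy -0.4 Fz 0.8 [-0.03 -0.03  0.  ] w -0.1 t 41.26
scene 119 [array([-132.4, -112.4,  -94.1]), array([-183.5, -165.7, -144.7]), array([131.6, 139.8, 146. ])]
top 1 [array([-78.7, -78.7, -78.7]), array([-204.7, -204.7, -204.7]), array([140.5, 140.5, 140.5])]
```

View pics/top_end.png

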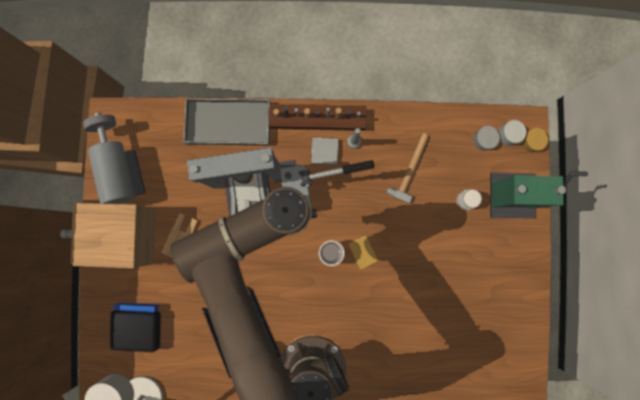

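View pics/scene_end.png

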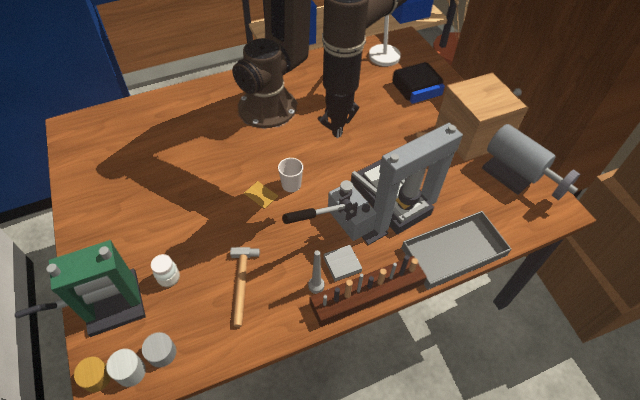

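Run:
```python
from h import *
from cell import *
R=ori(YAW)
manip.line_to(W(-200,-30,300),R,feed=250); manip.pause(.3)
o=manip.observe();s=snapshot("wrist"); s["T"]=wT(o,s); pickle.dump(s,open("w13.pkl","wb")); cv2.imwrite("pics/w13.png",s["pixels"]); rep(manip)
```

```text
x -199.9 y -30.6 z 300.0 Fx 0.3 Fy -0.2 Fz 0.3 [ 0.05 -0.01  0.04] w -0.2 t 43.33
```

View pics/w13.png

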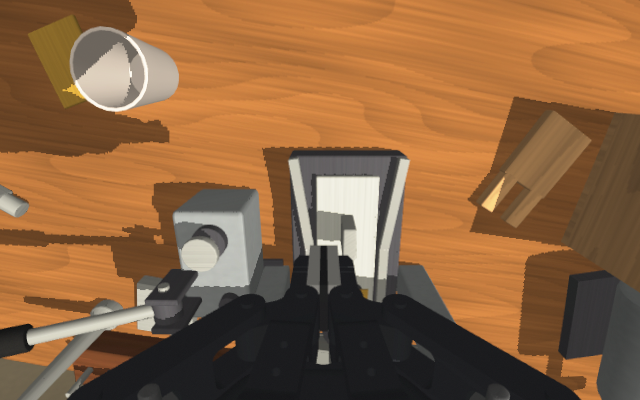

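```bash
python3 - <<'E'
from h import *
s=pickle.load(open("w13.pkl","rb"))
for u,v,z in((348,157,45),(316,177,55),(379,177,55)):
  q=onplane(s,(u,v),z)[0][:2]-PO; print((q@PE).round(1),(q@PN).round(1))
E
python3 -c "
from cell import *
finish_job()"
```

```text
-203.3 0.6
-179.9 -39.6
-179.9 39.3
the job is handed in; nothing more can be done
```

The job is handed in at about 43 s of the 72 s allowed. `finish_job` gives no verdict, so this is what my own checks showed.

- **Carrier:** I gripped it by the handle, lowered it onto the bed die end first and slid it in. It stopped at the same place (handle at x = -111 mm in the press frame) on three pushes. After I let go, the last picture put its rear edge at -179.9 mm, where -180 is fully home. It sits centred (sides at -39.6 and +39.3 mm).
- **Lever:** I made five strokes. Each one ended on a force stop at the same height, 83.7 to 83.9 mm. Camera depth showed about 0.79 rad of travel on the one stroke where I measured the bottom. The lever was back at its top angle after the second and the last strokes. The depth-measured angles are about 0.04 rad off the stated ones at both ends, which I put down to calibration.
- **Release plunger:** I pushed it about 14 mm, to 126 mm, where the 28 N force limit tripped, well above its 8 N spring. The scene camera then showed it back out at 140 mm.
- **Bystanders:** In the final pictures they look undisturbed; I compared them by eye and did not measure them. The robot ended clear, touching nothing.

The measured bed edge came out at -203 to -204 mm against the stated -205, within the 2 mm calibration error. During the lever strokes the fingertips drifted about 3 mm sideways under load, but they stayed on the sleeve.

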